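# Open the safety-capped reagent bottle

## Robot

A 6-joint arm with a two-finger parallel gripper is mounted at the origin on the work surface. World frame = base frame: x ahead of the robot, y to its left, z up, the work surface at z = 0. Lengths are in mm, angles in rad, forces in N, time in s.
With the tool pointing down it reaches from about 375 to 750 mm from the base axis. Payload 9 kg.
Tool frame: the origin (TCP) lies on the centre line of the jaws, within the pads' length; the fingertips stand 14 mm ahead of it and the grasp point (between the pads) lies 5 mm behind it; z points along the fingers, y is the direction in which the jaws open and shut (so a half turn about z gives the same grasp; the last joint's range is limited). The gripper opens to 85 mm and grips with 20 to 120 N. Pads are 22 mm wide; open, the fingers measure 114 mm over their backs; the gripper's body (76 mm by 85 mm) begins 54 mm behind the grasp point. The pads swing forward as they close: fully open they stand 13 mm farther back than shut.
Start: joints at [-1.475, 0.104, 0.097, 1.564, 0, 1.353], TCP at [185.215, -570.728, 245.331] pointing down, gripper open.
Joint ranges: [-2.99, 2.99], [-0.84, 1.86], [-1.1, 1.16], [-1.84, 2.11], [-1.51, 1.56], [-3.14, 3.14]. Speed limits (rad/s): [2.22, 2.22, 2.57, 3.14, 3.14, 3.14].

## Interface

Orientations are given as a unit quaternion [w, x, y, z].
In Python, from workcell import bot gives the robot as it stands. The module is installed in compiled form; this text tells all that it offers.
- The arm moves only by the tool drive_tool, never from a script. Its argument "series" is a list of rows, each a list of 2 entries, a list of its own where there are three numbers: the shift along the tool's x, y, z normalised to -1 to 1, where 1 is 250 mm, then the turn about the tool's z normalised to -1 to 1, where 1 is 30 degrees. A call has exactly 5 rows; each row is the pose to reach, as a shift and turn from the pose commanded when the call began, along the tool's axes at that moment; what a row does not reach only later rows make up. A row lasts 1/10 s, in which the tool goes at most 50 mm and 8.59 degrees, less where a joint would pass 70% of its speed; a pose out of reach is approached as far as the arm can. A call with a number of a shift or a turn outside -1 to 1 is refused whole. A call with a gripper value outside its range is refused whole. "grip" is the gripper's target within -1 to 1 (fully open at 1, half-way at 0, shut at -1), set as the call begins (left out, the last holds). The fingers move at their own pace and stop on an object; the grip force is fixed at half the most. Time passes only in rows, so rows that repeat a pose let the fingers close, or fill a call up. It gives the time, the measured TCP pose, the force and the opening at its end, in the units of the state.
- bot.get_state(): the state, without advancing time (a new reading comes with each control period).
- bot.get_image(name): name is "scene" or "top" or "wrist"; returns a dict with "img" (420x560x3 uint8, blue, green, red), "camera_matrix" (3x3 intrinsics, pixels), "world_to_cam" (4x4, takes a point from world to camera coordinates). Camera axes: x right, y up, looking along -z (the intrinsics and any distortion apply to the point x, -y, -z); pixel columns grow to the right and rows downward; lengths in mm; the calibration is good to about 2 mm. A picture is of the moment at which its call begins. There is no depth.
- bot.finish_job(): hands the job in, once; it reports no verdict.
Trained networks look in a picture, given as the dict that the camera call returned (one of the last four; its "shot" number tells which), for a name from the list of things; names that differ only in an ending like _2 or _b are one class to them, and where a whole thing is asked for, a point or a joint stands for the part that bears it (a point fixed in the world has none). Each returns a list of dicts, best first, with "conf" (0 to 1); they miss things now and then, are a little off and sometimes report something else, mostly with a low value. They report only what shows in the picture. A call takes as long as a camera call.
- bot.masks_of(target, picture): "region" (420x560 bool, what is visible of it) and "location" ([column, row] in pixels, amid what is visible of it).
The state is a dict: "time": time; "joint_pos": joint angles; "dq": joint speeds; "effort": joint torques, N m; "ee_pos": TCP position; "tool_rot": TCP orientation; "wrist_force": force on the tool from outside, world axes, zero at the start; "torque": the same for the moment, N m; "opening": finger opening in mm.
Only numpy, scipy, OpenCV 4.12 (cv2) and the standard library are available. Lean on these libraries where they do the work, as an engineer would, in place of code of your own. Each camera call takes 0.05 s, during which the arm holds its last target.

## Task

Take the push-and-turn safety cap off the reagent bottle: push it down against its spring until you feel it bottom, keep it down while you unscrew it about a sixth of a turn, lift it off and put it the same way up, flat in the shallow steel dish. Press and turn by feel without ramming or wrenching the cap, keep hold of it so that it neither springs away nor drops, and leave the other things on the bench where they are.

Things in the scene. Friction and masses are not known exactly. Their poses are not given: they have to be found in the camera images.
- cap: Black ribbed round safety cap, 54 mm in diameter, 40 mm tall, 50 to 100 g, at the start locked on the neck of the bottle. Origin on its axis at the lower edge of its skirt, z up; the upper 16 mm are solid, below is a hollow skirt. It has about 2 mm of sideways play on the neck. Its x axis lies along the bottle's when locked. More than 35 N of contact force between cap and bottle would break it.
- cap_top (a point): Centre of the cap's flat top face, 40 mm above its origin. A spring pushes the cap up: 5 N when locked, up to 11 N at the deepest. A catch blocks turning until the cap is pressed 3 to 13 mm, and 1.7 mm deeper it meets a hard stop. The depth differs from bottle to bottle and cannot be seen: press slowly until the force rises steeply past the spring's, to about 17 N, then ease back about 0.7 mm.
- neck (a point): Point on the bottle's axis 152 mm above the bench, level with the underside of the two lugs that hold the cap. Unpressed, the cap turns only some 4 degrees. Held down, it turns counter-clockwise seen from above: free to lift from about 50 degrees, best at 60, stopped at about 80. Then it lifts straight off; the spring raises it the first 2 mm. Lugs and sprung plug reach up to 174 mm above the bench.
- bottle: Amber reagent bottle, immovable, upright in a round dark weighted foot (foot 124 mm in diameter, 45 mm high; bottle body 92 mm in diameter, shoulder ending 130 mm above the bench). Origin on its axis at the bench top, z up, x through the two neck lugs. The lower edge of the locked cap is 148 mm above the bench.
- dish: Round shallow steel dish, open at the top, 120 mm in diameter at its rim and 10 mm high, wall and floor 3 mm, 0.4 kg, standing on the bench. Origin at the centre of its underside, z up.
- flask_a: Bystander: clear culture flask lying flat, body 85 x 75 x 34 mm, with a white capped neck to its +x; origin under the centre of its body.
- flask_b: Bystander: another such culture flask lying flat, 85 x 75 x 34 mm body; origin under its centre.
- jar: Bystander: small jar, 40 mm in diameter, 55 mm tall; origin under its centre. It stands between the bottle and the dish.
- wash: Bystander: white plastic bottle, 60 mm in diameter, 120 mm tall; origin under its centre.
- beaker: Bystander: glass beaker, 60 mm in diameter, 75 mm tall; origin under its centre.
- timer: Bystander: flat bench timer, 50 x 70 x 18 mm; origin under its centre.
- pipette: Bystander: pipette lying on the bench, about 200 mm long and 14 mm high; origin under its body.

How it is judged (in metres and radians):
On the way, in this order (a step that is already met when the one before it is completed fails the run):
1. the cap is turned free while still down on the neck (more than 0.75 rad from the locked position) (angle between the x axis of cap and the x axis of bottle, either way round above 0.75 rad and z of cap in the frame of bottle below 0.153 m and horizontal distance between cap and bottle below 0.006 m).
2. the cap is lifted clear of the neck (z of cap in the frame of bottle above 0.178 m), for 0.1 s.
At the end, for the whole second after the job is handed in: The cap stands flat on the floor of the dish, the same way up as before (tilt under 0.08 rad, its axis within 32 mm of the dish's centre, its lower edge 1 to 7 mm above the dish's underside), at rest and let go; the dish stands level on the bench (horizontal distance between cap and dish below 0.032 m and z of cap in the frame of dish between 0.001 and 0.007 m and angle between each of cap, dish's own z axis and vertical below 0.08 rad and height (world z) of dish below 0.004 m and linear speed of cap below 0.02 m/s and contact force between the fingers and cap below 0.1 N); the robot touches nothing.
It fails at once if the contact force between cap and bottle exceeds 35 N (rammed against the stop, wrenched or torn) (contact force between cap and bottle above 35 N).
It fails at once if the cap springs away or drops: it moves faster than 0.5 m/s without the fingers on it (linear speed of cap above 0.5 m/s and contact force between the fingers and cap below 0.05 N).
It fails at once if a bystander is moved by more than 30 mm or knocked over (distance of any of flask_a, flask_b, jar, wash, beaker, timer, pipette from where it was at the start of the episode above 0.03 m or angle between any of flask_a, flask_b, jar, wash, beaker, timer, pipette's own z axis and vertical above 0.5 rad).
It also fails if it takes over 64 s, if anything falls off the work surface, if the arm or the gripper's body presses on something with over 40 N, if the wrist force passes 120 N, or if a joint passes its speed limit or range.

## Working session

There is one attempt and no reset: what is moved stays moved. The work goes in short steps, Python scripts to look and compute and a tool call to move; the robot and the scene stay as the last step left them, time stands still between calls to the robot, and variables do not carry over. Pictures are saved under pics/ and viewed, and the job is handed in when it is done.

Besides the shell and the picture viewer there is one more tool, called after ">>>" as a command line: name --argument value ..., lists and objects as JSON in quotes. drive_tool: Moves the arm, as the interface text tells. Its arguments: {"type":"object","properties":{"series":{"type":"array","items":{"type":"array"}},"grip":{"type":"number"}},"required":["series"]}

```bash
mkdir -p pics; cat > h.py <<'E'
import numpy as np, cv2
from workcell import bot
def shot(n,f):
    p=bot.get_image(n); cv2.imwrite(f'pics/{f}.png',p['img']); return p
def ray(p,uv):
    K=np.array(p['camera_matrix']);T=np.array(p['world_to_cam']);R=T[:3,:3];t=T[:3,3]
    d=np.linalg.inv(K)@[uv[0],uv[1],1]; d=R.T@np.array([d[0],-d[1],-d[2]])
    return -R.T@t,d/np.linalg.norm(d)
def atz(p,uv,z):
    o,d=ray(p,uv); return o+d*(z-o[2])/d[2]
def proj(p,X):
    K=np.array(p['camera_matrix']);T=np.array(p['world_to_cam']);c=T[:3,:3]@np.array(X)+T[:3,3]
    q=K@[c[0],-c[1],-c[2]]; return q[:2]/q[2]
def tri(l):
    A=np.zeros((3,3));b=np.zeros(3)
    for p,uv in l:
        o,d=ray(p,uv);M=np.eye(3)-np.outer(d,d);A+=M;b+=M@o
    return np.linalg.solve(A,b)
E
python3 - <<'E'
from h import *
s=bot.get_state();print(s)
ps={n:shot(n,n+'0') for n in('scene','top','wrist')}
for n,p in ps.items():
    print(n,p.keys(),ray(p,(280,210)),p['camera_matrix'])
    for t in('cap','bottle','dish','jar','flask_a','wash','beaker','timer','pipette'):
        for m in bot.masks_of(t,p)[:2]:
            ys,xs=np.nonzero(m['region']);print(' ',t,round(m['conf'],2),m['location'],xs.min(),xs.max(),ys.min(),ys.max())
E
```

```text
{'time': 0.0, 'joint_pos': array([-1.47468922e+00,  1.04717832e-01,  9.64673589e-02,  1.56392137e+00,
        2.58496750e-07,  1.35305183e+00]), 'dq': array([-0.001424  , -0.00220783,  0.00175259, -0.00038937,  0.00084716,
        0.00093803]), 'effort': array([ 6.04572324e-04, -5.56928658e+01,  5.03651941e+01,  1.66570995e-02,
       -3.16332453e-04,  1.10037675e-05]), 'ee_pos': array([ 185.18643467, -570.3648829 ,  244.51042464]), 'tool_rot': array([-6.86478909e-04,  9.87712159e-01,  1.56282492e-01,  4.19317932e-05]), 'wrist_force': array([ 0.51690796, -0.39622431, -0.14704454]), 'torque': array([-0.00106495, -0.00333826, -0.00590464]), 'opening': 85.65938542443484}
scene dict_keys(['img', 'camera_matrix', 'world_to_cam', 'shot']) (array([1358.70430841, -174.79415925,  854.83127732]), array([-0.75350002,  0.14672789, -0.64086555])) [[458.49858429   0.         275.18235522]
 [  0.         458.49858429 214.20151406]
 [  0.           0.           1.        ]]
  cap 0.97 [382.5, 183.5] 369 391 174 197
  cap 0.51 [187.9, 288.1] 175 201 271 309
  bottle 0.67 [371.0, 223.7] 348 394 193 24
[... 856 characters left out ...]
 161 186
  jar 0.69 [261.9, 213.6] 255 269 208 223
  jar 0.31 [175.7, 233.4] 146 190 209 253
  flask_a 0.9 [366.1, 279.1] 343 391 262 299
  flask_a 0.71 [252.6, 159.2] 236 279 142 173
  wash 0.68 [171.7, 175.9] 161 187 161 186
  beaker 0.8 [348.7, 172.3] 338 360 161 184
  timer 0.71 [138.0, 272.8] 122 151 261 286
  timer 0.38 [175.5, 175.0] 162 187 160 185
  pipette 0.88 [394.4, 209.9] 375 413 187 250
wrist dict_keys(['img', 'camera_matrix', 'world_to_cam', 'shot']) (array([ 248.82232008, -549.39753087,  372.88695643]), array([-0.25555868, -0.09152212, -0.9624518 ])) [[310.75722252   0.         277.19048392]
 [  0.         310.75722252 209.544578  ]
 [  0.           0.           1.        ]]
```

View pics/scene0.png

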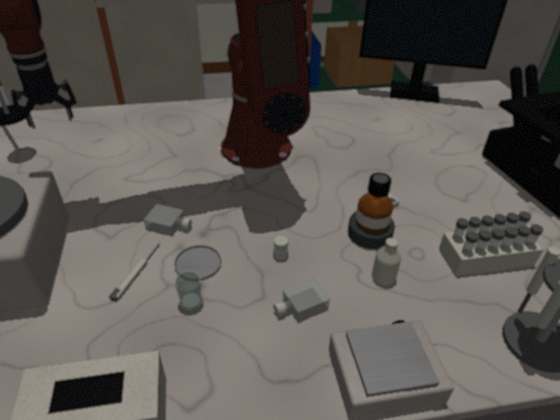

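View pics/top0.png

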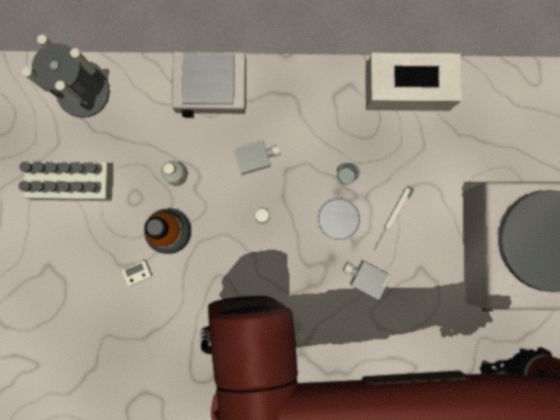

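```bash
python3 - <<'E'
from h import *
a=shot('scene','s1');b=shot('top','t1')
mc=bot.masks_of('cap',a)[0];mb=[m for m in bot.masks_of('cap',b)];
for m in mb: print('cap top',m['conf'],m['location'],tri([(a,mc['location']),(b,m['location'])]), atz(b,m['location'],188))
for t,z in (('dish',10),('jar',55),('flask_a',34),('wash',120),('beaker',75),('timer',18),('pipette',14)):
  for n,p in(('s',a),('t',b)):
    for m in bot.masks_of(t,p)[:2]: print(t,n,round(m['conf'],2),atz(p,m['location'],z).round(0))
E
```

```text
cap top 0.71 [154.9, 229.2] [482.25375077 252.14167216 155.28331514] [480.67553095 246.65926658 188.        ]
dish s 0.95 [ 536. -215.   10.]
dish t 0.6 [ 521. -229.   10.]
jar s 0.71 [556. -13.  55.]
jar t 0.69 [530. -17.  55.]
flask_a s 0.97 [721.   5.  34.]
flask_a s 0.92 [ 388. -289.   34.]
flask_a t 0.82 [689.  11.  34.]
flask_a t 0.7 [ 350. -298.   34.]
wash s 0.63 [720. 192. 120.]
wash s 0.25 [432. 268. 120.]
wash t 0.85 [623. 218. 120.]
wash t 0.27 [ 355. -287.  120.]
beaker s 0.75 [ 669. -240.   75.]
beaker s 0.39 [678. 213.  75.]
beaker t 0.62 [ 646. -243.   75.]
timer s 0.55 [388. 353.  18.]
timer s 0.44 [713.   6.  18.]
timer t 0.66 [370. 328.  18.]
pipette s 0.65 [ 563. -377.   14.]
pipette t 0.67 [ 549. -384.   14.]
```

The top view shows the black cap at about (157,228) on the amber bottle, the dish at (339,219), the jar between them at (262,215), and the wash bottle at (173,173). The scene view agrees, with the cap at (380,184) and the dish at (198,263). Next I'll work out the move numbers.

```bash
cat > mv.py <<'E'
import numpy as np
def rows(p0,yaw,wps):
    """wps: list of 5 (x,y,z); yaw rad of tool x. prints shifts"""
    c,s=np.cos(yaw),np.sin(yaw)
    for w in wps:
        d=np.array(w,float)-p0
        print(np.round(np.array([d[0]*c+d[1]*s,d[0]*s-d[1]*c,-d[2]])/250,3).tolist())
def line(p0,yaw,p1):
    p0=np.array(p0,float);p1=np.array(p1,float);n=np.linalg.norm(p1-p0);print('dist',n)
    rows(p0,yaw,[p1])
E
python3 - <<'E'
from mv import *
y=2*np.arctan2(.156282,.987712);print(np.degrees(y))
line((185,-571,245),y,(400,-450,265))
y+=np.pi/6;line((400,-450,265),y,(490,-220,270))
y+=np.pi/6;line((490,-220,270),y,(540,20,300))
y+=np.pi/6;line((540,20,300),y,(480,245,320))
E
```

```text
17.982319764365705
dist 247.5196961859803
[0.967, -0.195, -0.08]
dist 247.0323865407125
[0.924, -0.348, -0.02]
dist 246.9817807045694
[0.981, -0.004, -0.12]
dist 233.71991785040487
[0.93, 0.05, -0.08]
```

>>> drive_tool --series '[[[0.966, -0.195, -0.08], -0.2], [[0.966, -0.195, -0.08], -0.5], [[0.966, -0.195, -0.08], -0.75], [[0.966, -0.195, -0.08], -1], [[0.966, -0.195, -0.08], -1]]'

```text
time: 2.9
ee_pos: [401.6, -448.5, 265.7]
tool_rot: [0.0, 0.913, 0.409, 0.0]
wrist_force: [-0.7, -1.2, 0.9]
opening: 85.2
```

>>> drive_tool --series '[[[0.924, -0.348, -0.02], -0.2], [[0.924, -0.348, -0.02], -0.5], [[0.924, -0.348, -0.02], -0.75], [[0.924, -0.348, -0.02], -1], [[0.924, -0.348, -0.02], -1]]'

```text
time: 3.4
ee_pos: [490.3, -217.9, 270.5]
tool_rot: [0.0, 0.776, 0.631, 0.0]
wrist_force: [0.8, -0.4, 0.1]
opening: 85.8
```

```bash
python3 - <<'E'
from h import *
import pickle
p=shot('wrist','w1');pickle.dump(p,open('w1.pkl','wb'))
print(bot.get_state()['ee_pos'],[(m['conf'],m['location']) for m in bot.masks_of('dish',p)])
E
```

```text
[ 492.19470282 -212.14815283  271.13385841] [(0.65, [304.5, 178.7])]
```

>>> drive_tool --series '[[[0.98, -0.004, -0.12], -0.2], [[0.98, -0.004, -0.12], -0.5], [[0.98, -0.004, -0.12], -0.75], [[0.98, -0.004, -0.12], -1], [[0.98, -0.004, -0.12], -1]]'

```text
time: 4.0
ee_pos: [540.1, 21.6, 300.8]
tool_rot: [0.0, 0.586, 0.81, 0.0]
wrist_force: [1.1, -0.8, -0.0]
opening: 85.2
```

>>> drive_tool --series '[[[0.93, 0.05, -0.08], 0], [[0.93, 0.05, -0.08], 0], [[0.93, 0.05, -0.08], 0], [[0.93, 0.05, -0.08], 0], [[0.93, 0.05, -0.08], 0]]'

```text
time: 4.5
ee_pos: [479.1, 247.3, 320.8]
tool_rot: [0.0, 0.587, 0.809, 0.0]
wrist_force: [0.6, -0.6, 0.4]
opening: 85.4
```

```bash
python3 - <<'E'
from h import *
import pickle
p=shot('wrist','w2');pickle.dump(p,open('w2.pkl','wb'))
s=bot.get_state();print(s['ee_pos'],s['joint_pos'],s['time'],s['wrist_force'])
for m in bot.masks_of('cap',p):
  ys,xs=np.nonzero(m['region']);print(m['conf'],m['location'],xs.min(),xs.max(),ys.min(),ys.max(),atz(p,m['location'],188))
E
```

```text
[478.00831577 250.43862861 321.18268576] [ 0.23896853 -0.04979385  0.07968613  1.69921941  0.00199437  1.49261563] 4.55 [-1.22479563  3.1341085  -0.03431594]
0.59 [287.1, 203.8] 254 314 169 232 [485.78929205 250.33592358 188.        ]
```

View pics/w1.png

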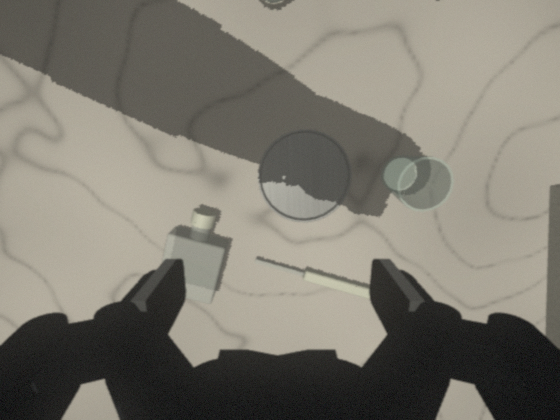

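View pics/w2.png

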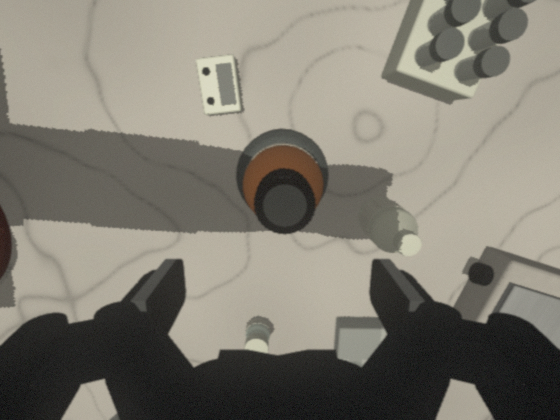

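The w1 view shows the dish centred at about (304,176), and w2 shows the cap's top face at about (285,204) on the bottle, with the jaws in the lower half. I'll take another view from rest and fit the cap's outline.

```bash
cat > fit.py <<'E'
from h import *
from scipy.optimize import minimize
def sil(p,x,y,zs,r):
    a=np.linspace(0,2*np.pi,60)
    pts=np.array([proj(p,(x+r*np.cos(t),y+r*np.sin(t),z)) for z in zs for t in a],np.float32)
    h=cv2.convexHull(pts)[:,0]
    m=np.zeros((420,560),np.uint8);cv2.fillConvexPoly(m,np.round(h*16).astype(np.int32),1,shift=4);return m>0
def fit(views,x0,h,r,fz=True):
    def f(v):
        z=v[2] if fz else x0[2]
        c=0
        for p,m in views:
            s=sil(p,v[0],v[1],(z,z-h),r);c+=1-(s&m).sum()/max((s|m).sum(),1)
        return c
    v0=np.array(x0 if fz else x0[:2],float)
    S=np.vstack([v0]+[v0+6*e for e in np.eye(len(v0))])
    q=minimize(f,v0,method='Nelder-Mead',options=dict(initial_simplex=S,xatol=.1,fatol=1e-4));return q.x,q.fun
E
python3 - <<'E'
from fit import *
import pickle
p=shot('wrist','w3');m=bot.masks_of('cap',p)
print(m[0]['conf'],m[0]['location'],bot.get_state()['ee_pos']);pickle.dump((p,m[0]['region']),open('c3.pkl','wb'))
print(fit([(p,m[0]['region'])],(483,249,188),40,27,False), fit([(p,m[0]['region'])],(483,249,188),40,27))
E
```

```text
0.95 [285.5, 202.5] [480.06144021 245.09451479 320.23746496]
(array([484.04076492, 249.33312564]), np.float64(0.03170289855072461)) (array([484.41390861, 247.98510733, 183.66082207]), np.float64(0.016327788046826885))
```

>>> drive_tool --series '[[[0.1, 0.2, 0], 0], [[0.1, 0.2, 0], 0], [[0.1, 0.2, 0], 0], [[0.1, 0.2, 0], 0], [[0.1, 0.2, 0], 0]]'

```text
time: 5.2
ee_pos: [519.9, 283.1, 321.4]
tool_rot: [0.001, 0.588, 0.809, 0.001]
wrist_force: [-0.0, 0.4, 0.9]
opening: 85.7
```

```bash
python3 - <<'E'
from fit import *
import pickle
p=shot('wrist','w4');m=bot.masks_of('cap',p)
print(m[0]['conf'],m[0]['location'],bot.get_state()['ee_pos']);pickle.dump((p,m[0]['region']),open('c4.pkl','wb'))
c3=pickle.load(open('c3.pkl','rb'));c4=(p,m[0]['region'])
print(fit([c4],(483,249,188),40,27,False), fit([c3,c4],(483,249,188),40,27))
for q,mm in (c3,c4):
  im=q['img'].copy();im[sil(q,483,249,(188,148),27)^mm]=(0,0,255);cv2.imwrite('pics/ov%d.png'%(q['shot']),im[100:300,150:420])
E
ls pics
```

```text
0.73 [331.9, 338.5] [519.78355351 283.42677035 321.39244531]
(array([483., 249.]), np.float64(1.0)) (array([484.41390861, 247.98510733, 183.66082207]), np.float64(1.0163277880468269))
ov8.png
ov9.png
s1.png
scene0.png
t1.png
top0.png
w1.png
w2.png
w3.png
w4.png
wrist0.png
```

View pics/w4.png

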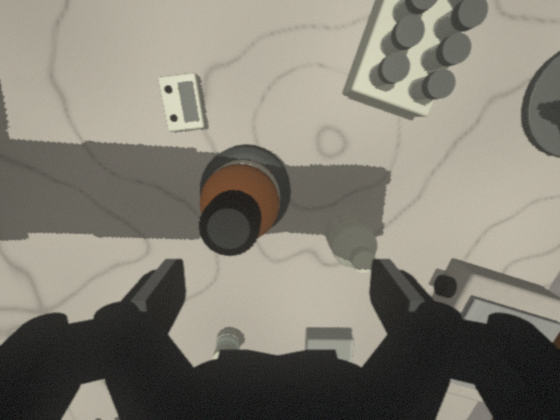

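```bash
python3 - <<'E'
from fit import *
p=shot('wrist','w5')
import pickle
c3=pickle.load(open('c3.pkl','rb'))
for m in bot.masks_of('cap',p):
  print(m['conf'],m['location'])
  if m['location'][1]<300:
    c=(p,m['region']);pickle.dump(c,open('c5.pkl','wb'))
    print(fit([c],(483,249,188),40,27,False), fit([c3,c],(483,249,188),40,27))
E
```

```text
0.76 [229.5, 224.8]
(array([484.47317934, 249.61215305]), np.float64(0.03555555555555556)) (array([484.28566278, 247.93088529, 184.31183094]), np.float64(0.04175521167207752))
```

The corrected fit puts the cap axis at about (484.3, 248.8) with its top at 184–188 mm, which matches the text's 188. In w4 the cap shows at (229,228), so the network's first hit there was wrong. I'll go down to hover over it.

>>> drive_tool --series '[[[-0.087, -0.177, 0.1], 0], [[-0.087, -0.177, 0.25], 0], [[-0.087, -0.177, 0.384], 0], [[-0.087, -0.177, 0.384], 0], [[-0.087, -0.177, 0.384], 0]]'

```text
time: 5.9
ee_pos: [484.4, 249.7, 225.2]
tool_rot: [0.0, 0.588, 0.809, 0.0]
wrist_force: [0.8, 0.1, 0.4]
opening: 85.2
```

```bash
python3 - <<'E'
from fit import *
import pickle
p=shot('wrist','w6')
s=bot.get_state();print(s['ee_pos'],s['wrist_force'],s['time'])
c3=pickle.load(open('c3.pkl','rb'));c5=pickle.load(open('c5.pkl','rb'))
for m in bot.masks_of('cap',p):
  print(m['conf'],m['location'])
  c=(p,m['region'])
  print(fit([c],(483,249,188),40,27,False), fit([c3,c5,c],(483,249,188),40,27))
E
```

```text
[485.10025494 249.91730769 226.39550187] [0.59147896 0.6666618  0.13495157] 5.95
0.7 [278.3, 240.0]
(array([483.89435222, 249.20270715]), np.float64(0.025265087053279234)) (array([484.2989848 , 248.16533725, 184.81040565]), np.float64(0.06505246532695985))
```

View pics/w6.png

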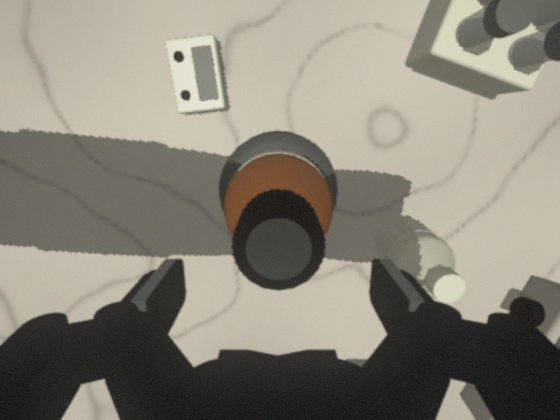

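The cap top is at (278,245), between the jaws whose midline is at about column 277, so it's centred to within about 1 mm. I'll go down to grasp height, then close in steps.

>>> drive_tool --series '[[[0, 0, 0.06], 0], [[0, 0, 0.12], 0], [[0, 0, 0.17], 0], [[0, 0, 0.204], 0], [[0, 0, 0.204], 0]]'

```text
time: 6.5
ee_pos: [483.5, 249.5, 171.3]
tool_rot: [-0.001, 0.588, 0.809, -0.001]
wrist_force: [-0.3, 0.0, -0.2]
opening: 85.8
```

>>> drive_tool --series '[[[0, 0, 0], 0], [[0, 0, 0], 0], [[0, 0, 0], 0], [[0, 0, 0], 0], [[0, 0, 0], 0]]' --grip 0.36

```text
time: 7.0
ee_pos: [484.7, 249.8, 173.5]
tool_rot: [0.0, 0.588, 0.809, 0.0]
wrist_force: [0.2, 0.0, -0.0]
opening: 58.3
```

```bash
python3 - <<'E'
from h import *
p=shot('wrist','w7')
s=bot.get_state();print(s['ee_pos'],s['wrist_force'],s['torque'],s['opening'],s['time'])
E
```

```text
[484.62453253 249.75043956 173.44662339] [ 0.7870245  -0.08389255  0.51305886] [-0.00158041  0.01780468 -0.01196626] 57.85019818182753 7.05
```

View pics/w7.png

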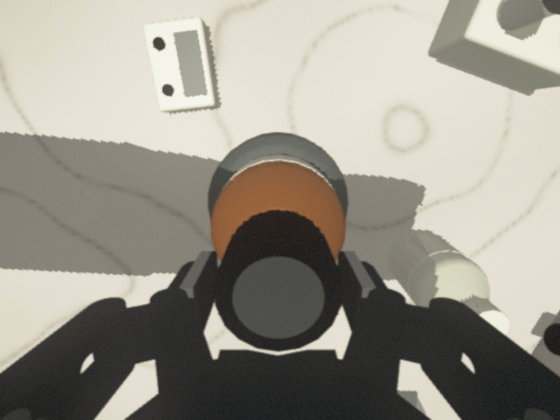

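The fingers sit evenly around the cap, with its inner face centred at column 278 and the fingers at about 215 and 341, and nothing touches yet. I'll close.

>>> drive_tool --series '[[[0, 0, 0], 0], [[0, 0, 0], 0], [[0, 0, 0], 0], [[0, 0, 0], 0], [[0, 0, 0], 0]]' --grip 0.24

```text
time: 7.55
ee_pos: [484.7, 249.8, 173.6]
tool_rot: [0.0, 0.588, 0.809, 0.0]
wrist_force: [0.8, -0.8, 4.5]
opening: 53.6
```

>>> drive_tool --series '[[[0, 0, 0], 0], [[0, 0, 0], 0], [[0, 0, 0], 0], [[0, 0, 0], 0], [[0, 0, 0], 0]]' --grip -1

```text
time: 8.05
ee_pos: [484.7, 249.8, 173.4]
tool_rot: [0.0, 0.588, 0.809, 0.0]
wrist_force: [2.4, 0.1, 4.4]
opening: 52.3
```

```bash
python3 - <<'E'
from h import *
p=shot('wrist','w8')
s=bot.get_state();print(s['ee_pos'],s['wrist_force'],s['torque'],s['opening'],s['time'],s['joint_pos'])
E
```

```text
[484.65746148 249.76258109 173.33122119] [2.33255097 1.61838957 4.2701831 ] [ 0.12553448 -0.43742169 -0.00867137] 52.408236180116866 8.1 [ 2.35884199e-01 -6.53366907e-02 -2.04587518e-01  1.43121124e+00
 -6.78358169e-05  1.49289792e+00]
```

View pics/w8.png

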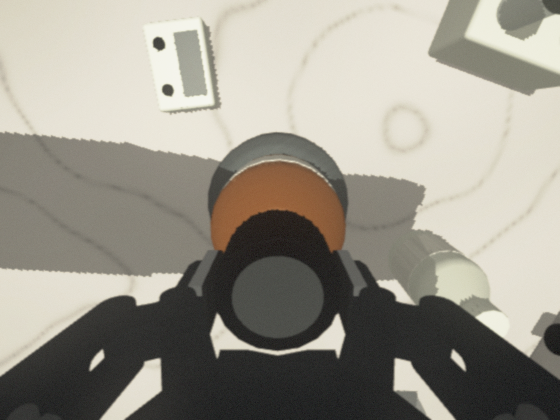

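Gripped at 52.4 mm opening with under 3 N sideways. The hard stop can't come before 4.7 mm, so I'll press 3.5 mm first and then go in small steps.

>>> drive_tool --series '[[[0, 0, 0.003], 0], [[0, 0, 0.006], 0], [[0, 0, 0.009], 0], [[0, 0, 0.012], 0], [[0, 0, 0.014], 0]]'

```text
time: 8.6
ee_pos: [484.7, 249.8, 169.9]
tool_rot: [0.0, 0.588, 0.809, 0.0]
wrist_force: [2.8, -0.1, 5.8]
opening: 52.5
```

>>> drive_tool --series '[[[0, 0, 0.001], 0], [[0, 0, 0.002], 0], [[0, 0, 0.003], 0], [[0, 0, 0.003], 0], [[0, 0, 0.003], 0]]'

```text
time: 9.1
ee_pos: [484.7, 249.8, 169.2]
tool_rot: [0.0, 0.588, 0.809, 0.0]
wrist_force: [2.1, 0.9, 6.4]
opening: 52.6
```

>>> drive_tool --series '[[[0, 0, 0.001], 0], [[0, 0, 0.002], 0], [[0, 0, 0.002], 0], [[0, 0, 0.002], 0], [[0, 0, 0.002], 0]]'

```text
time: 9.6
ee_pos: [484.7, 249.8, 168.7]
tool_rot: [0.0, 0.588, 0.809, 0.0]
wrist_force: [2.2, 2.1, 5.9]
opening: 52.7
```

>>> drive_tool --series '[[[0, 0, 0.001], 0], [[0, 0, 0.002], 0], [[0, 0, 0.003], 0], [[0, 0, 0.003], 0], [[0, 0, 0.003], 0]]'

```text
time: 10.1
ee_pos: [484.7, 249.8, 168.0]
tool_rot: [0.0, 0.588, 0.809, 0.0]
wrist_force: [1.5, 1.2, 6.4]
opening: 52.4
```

>>> drive_tool --series '[[[0, 0, 0.001], 0], [[0, 0, 0.002], 0], [[0, 0, 0.003], 0], [[0, 0, 0.003], 0], [[0, 0, 0.003], 0]]'

```text
time: 10.6
ee_pos: [484.7, 249.8, 167.3]
tool_rot: [0.0, 0.588, 0.809, 0.0]
wrist_force: [2.5, -0.5, 7.2]
opening: 52.1
```

>>> drive_tool --series '[[[0, 0, 0.001], 0], [[0, 0, 0.002], 0], [[0, 0, 0.003], 0], [[0, 0, 0.003], 0], [[0, 0, 0.003], 0]]'

```text
time: 11.1
ee_pos: [484.7, 249.8, 166.6]
tool_rot: [0.0, 0.588, 0.809, 0.0]
wrist_force: [1.2, 1.1, 6.8]
opening: 52.2
```

>>> drive_tool --series '[[[0, 0, 0.001], 0], [[0, 0, 0.002], 0], [[0, 0, 0.003], 0], [[0, 0, 0.003], 0], [[0, 0, 0.003], 0]]'

```text
time: 11.6
ee_pos: [484.7, 249.8, 166.5]
tool_rot: [0.0, 0.588, 0.809, 0.0]
wrist_force: [0.2, -0.9, 12.4]
opening: 52.6
```

The force jumped to 12.4 N, so this is the stop. I'll nudge a little further to confirm.

>>> drive_tool --series '[[[0, 0, 0.001], 0], [[0, 0, 0.001], 0], [[0, 0, 0.002], 0], [[0, 0, 0.002], 0], [[0, 0, 0.002], 0]]'

```text
time: 12.1
ee_pos: [484.8, 249.8, 166.5]
tool_rot: [0.001, 0.588, 0.809, 0.0]
wrist_force: [-1.8, 0.0, 15.1]
opening: 52.2
```

>>> drive_tool --series '[[[0, 0, -0.002], 0], [[0, 0, -0.004], 0], [[0, 0, -0.006], 0], [[0, 0, -0.007], 0], [[0, 0, -0.007], 0]]'

```text
time: 12.6
ee_pos: [484.7, 249.8, 167.1]
tool_rot: [0.0, 0.588, 0.809, 0.0]
wrist_force: [1.1, 0.9, 6.7]
opening: 52.3
```

At 0.6 mm above the stop, spring force only. Now I'll turn counter-clockwise, starting with a small step.

>>> drive_tool --series '[[[0, 0, 0], -0.06], [[0, 0, 0], -0.12], [[0, 0, 0], -0.18], [[0, 0, 0], -0.24], [[0, 0, 0], -0.3]]'

```text
time: 13.1
ee_pos: [484.3, 249.6, 166.9]
tool_rot: [-0.0, 0.522, 0.853, -0.0]
wrist_force: [-1.0, 0.2, 6.1]
opening: 52.4
```

```bash
python3 - <<'E'
from h import *
s=bot.get_state();print(s['ee_pos'],s['wrist_force'],s['torque'],s['opening'],s['time'],s['joint_pos'])
E
```

```text
[484.33194501 249.60992074 166.8865655 ] [-1.01898252  0.2206896   6.08059069] [-0.06485497 -0.00059885 -0.09589579] 52.44874611492883 13.1 [ 2.35882170e-01 -6.42691034e-02 -2.15252682e-01  1.42019041e+00
 -3.14240729e-04  1.33455756e+00]
```

>>> drive_tool --series '[[[0, 0, 0], -0.14], [[0, 0, 0], -0.28], [[0, 0, 0], -0.42], [[0, 0, 0], -0.56], [[0, 0, 0], -0.7]]'

```text
time: 13.6
ee_pos: [484.2, 249.6, 166.8]
tool_rot: [-0.0, 0.357, 0.934, -0.0]
wrist_force: [-0.2, -0.4, 6.9]
opening: 52.5
```

```bash
python3 - <<'E'
from h import *
s=bot.get_state();print(s['ee_pos'],s['wrist_force'],s['torque'],s['opening'],s['time'],s['joint_pos'][5])
E
```

```text
[484.23185494 249.60170648 166.83945184] [-0.24181193 -0.43725474  6.88017033] [-0.03648898  0.07531388  0.01202609] 52.53747952606889 13.6 0.9663446680994071
```

>>> drive_tool --series '[[[0, 0, 0], -0.14], [[0, 0, 0], -0.28], [[0, 0, 0], -0.42], [[0, 0, 0], -0.56], [[0, 0, 0], -0.7]]'

```text
time: 14.1
ee_pos: [484.2, 249.6, 166.9]
tool_rot: [-0.0, 0.181, 0.983, -0.0]
wrist_force: [-1.0, -0.5, 6.5]
opening: 52.6
```

```bash
python3 - <<'E'
from h import *
s=bot.get_state();print(s['ee_pos'],s['wrist_force'],s['torque'],s['opening'],s['time'],s['joint_pos'][5])
E
```

```text
[484.24034938 249.59852578 166.86049274] [-0.96550251 -0.47228748  6.46048923] [-0.11825411  0.04553406 -0.05036414] 52.6389829015744 14.1 0.5997721463241489
```

>>> drive_tool --series '[[[0, 0, 0], -0.1], [[0, 0, 0], -0.2], [[0, 0, 0], -0.3], [[0, 0, 0], -0.3], [[0, 0, 0], -0.3]]'

```text
time: 14.6
ee_pos: [484.2, 249.6, 166.9]
tool_rot: [-0.0, 0.105, 0.995, -0.0]
wrist_force: [-0.8, 0.0, 6.0]
opening: 52.2
```

```bash
python3 - <<'E'
from h import *
p=shot('wrist','w9')
s=bot.get_state();print(s['ee_pos'],s['wrist_force'],s['torque'],s['opening'],s['time'],s['joint_pos'][5])
E
```

```text
[484.25519964 249.59658511 166.87892015] [-0.10422118 -0.93707116  7.54631744] [-0.08383686 -0.01644543  0.02681114] 52.502764509403406 14.65 0.44565449542421326
```

View pics/w9.png

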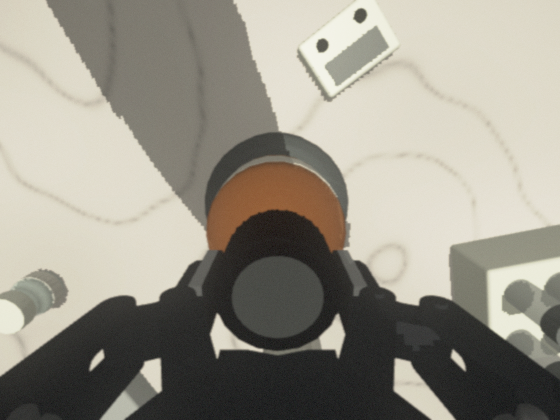

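The cap has turned 60° with negligible moment, still held the same way in the jaws (top centre at (278,297)). I'll lift slowly, watching for any pull.

>>> drive_tool --series '[[[0, 0, -0.006], 0], [[0, 0, -0.012], 0], [[0, 0, -0.018], 0], [[0, 0, -0.024], 0], [[0, 0, -0.028], 0]]'

```text
time: 15.15
ee_pos: [484.2, 249.6, 173.6]
tool_rot: [-0.0, 0.105, 0.995, -0.0]
wrist_force: [0.1, -0.1, 4.1]
opening: 52.3
```

>>> drive_tool --series '[[[0, 0, -0.004], 0], [[0, 0, -0.008], 0], [[0, 0, -0.012], 0], [[0, 0, -0.012], 0], [[0, 0, -0.012], 0]]'

```text
time: 15.65
ee_pos: [484.2, 249.7, 176.2]
tool_rot: [-0.0, 0.105, 0.995, -0.0]
wrist_force: [-0.8, -0.5, -0.9]
opening: 52.4
```

Past the lugs, only the cap's weight is left. I'll lift clear.

>>> drive_tool --series '[[[0, 0, -0.04], 0], [[0, 0, -0.1], 0], [[0, 0, -0.16], 0], [[0, 0, -0.24], 0], [[0, 0, -0.32], 0]]'

```text
time: 16.15
ee_pos: [484.7, 249.8, 259.1]
tool_rot: [0.001, 0.105, 0.995, 0.0]
wrist_force: [0.5, 0.7, -1.5]
opening: 52.7
```

```bash
python3 - <<'E'
from fit import *
import pickle
p=shot('top','t2');q=shot('scene','s2')
s=bot.get_state();print(s['ee_pos'],s['wrist_force'],s['opening'],s['time'],s['joint_pos'],s['tool_rot'])
V=[]
for n,c in(('t',p),('s',q)):
  m=bot.masks_of('dish',c)
  for k in m: print(n,k['conf'],k['location'])
  V.append((c,m[0]['region']))
  print(fit(V[-1:],(520,-225,10),10,60,False))
print(fit(V,(520,-225,10),10,60))
w1=pickle.load(open('w1.pkl','rb'))
g=cv2.medianBlur(cv2.cvtColor(w1['img'],cv2.COLOR_BGR2GRAY),5)
print(cv2.HoughCircles(g,cv2.HOUGH_GRADIENT,1,100,param1=80,param2=30,minRadius=35,maxRadius=60))
print(atz(w1,(304.5,176),10))
E
```

```text
[485.96190629 250.10147817 261.19454156] [-0.52759758 -0.59689715 -0.93473175] 52.290035309544024 16.25 [ 2.35937115e-01 -6.24419449e-02 -4.25439272e-02  1.58483137e+00
 -7.97143485e-05  4.45727874e-01] [2.77617534e-03 1.04702790e-01 9.94499236e-01 9.42347069e-04]
t 0.89 [340.8, 222.5]
(array([ 523.96386719, -222.93164062]), np.float64(0.06993464052287579))
s 0.95 [199.6, 263.6]
(array([ 523.89318848, -222.37719727]), np.float64(0.20068728522336765))
(array([ 524.83231087, -224.96889133,    4.04345639]), np.float64(0.26154658077573867))
[[[303.5 175.5  45.3]]]
[ 523.41787845 -221.77728103   10.        ]
```

View pics/s2.png

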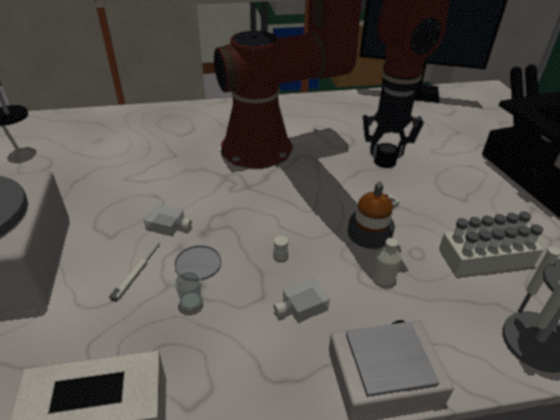

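The cap is off the neck and held upright above the bottle at (386,155). The dish fits put it at (524, -223), all views agreeing to within 2 mm. I'll carry the cap over at about 256 mm height.

>>> drive_tool --series '[[[-0.02, -0.06, 0], 0], [[-0.05, -0.16, 0], 0], [[-0.09, -0.3, 0], 0], [[-0.137, -0.455, 0], 0], [[-0.183, -0.606, 0], 0]]'

```text
time: 16.85
ee_pos: [497.0, 90.0, 255.8]
tool_rot: [-0.001, 0.105, 0.995, -0.0]
wrist_force: [0.8, 0.1, -0.4]
opening: 52.3
```

>>> drive_tool --series '[[[-0.04, -0.13, 0], 0], [[-0.08, -0.26, 0], 0], [[-0.12, -0.39, 0], 0], [[-0.155, -0.51, 0], 0], [[-0.183, -0.606, 0], 0]]'

```text
time: 17.35
ee_pos: [510.1, -68.1, 255.8]
tool_rot: [-0.001, 0.105, 0.994, -0.0]
wrist_force: [0.8, -0.2, -1.0]
opening: 52.6
```

>>> drive_tool --series '[[[-0.04, -0.13, 0], 0], [[-0.09, -0.3, 0], 0], [[-0.14, -0.46, 0], 0], [[-0.17, -0.56, 0], 0], [[-0.183, -0.606, 0], 0]]'

```text
time: 17.85
ee_pos: [523.0, -226.1, 255.4]
tool_rot: [-0.001, 0.106, 0.994, 0.0]
wrist_force: [-0.3, 0.4, -1.6]
opening: 52.3
```

```bash
python3 - <<'E'
from fit import *
p=shot('wrist','w10');q=shot('scene','s3')
s=bot.get_state();print(s['ee_pos'],s['wrist_force'],s['opening'],s['time'],s['joint_pos'],s['tool_rot'])
for c in (p,q):
 for k in bot.masks_of('dish',c): print(k['conf'],k['location'],atz(c,k['location'],8))
E
```

```text
[ 523.28768892 -224.65317955  255.79009368] [-0.58207743  0.25087117 -0.67341322] 52.72122335022076 17.95 [-6.35005129e-01  1.53294017e-02  2.42867428e-02  1.58138007e+00
 -1.95579995e-04 -4.23053108e-01] [-7.51390542e-04  1.05777639e-01  9.94389471e-01  3.25998173e-04]
0.65 [277.3, 177.1] [ 517.09215163 -224.96407724    8.        ]
0.57 [200.2, 262.4] [ 535.2302128  -216.96018336    8.        ]
```

View pics/w10.png

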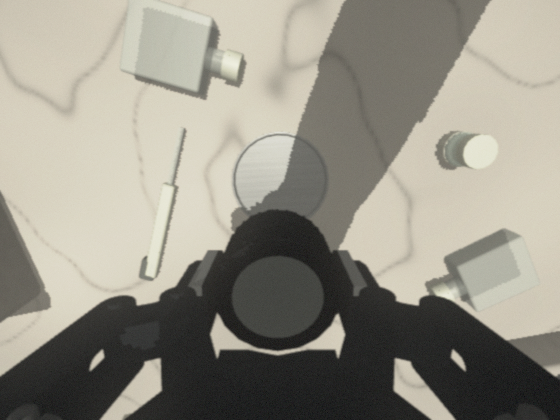

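View pics/s3.png

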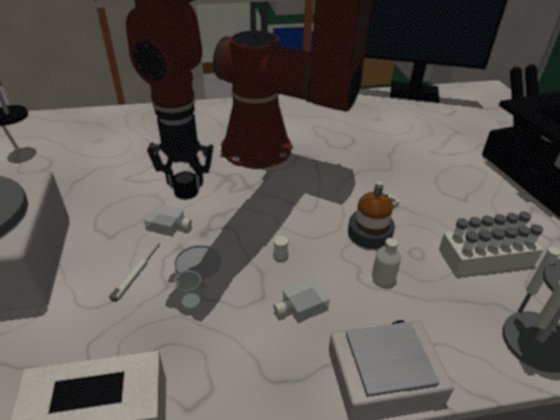

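The cap hangs over the dish, whose centre shows at (281,178) in the wrist view, and nothing tall stands under the gripper. Lowering it.

>>> drive_tool --series '[[[0, 0, 0.08], 0], [[0, 0, 0.24], 0], [[0, 0, 0.42], 0], [[0, 0, 0.58], 0], [[0, 0, 0.72], 0]]'

```text
time: 18.55
ee_pos: [523.6, -221.2, 74.8]
tool_rot: [-0.0, 0.104, 0.995, 0.0]
wrist_force: [-0.4, -0.3, -1.4]
opening: 52.2
```

>>> drive_tool --series '[[[0, 0, 0.05], 0], [[0, 0, 0.1], 0], [[0, 0, 0.13], 0], [[0, 0, 0.15], 0], [[0, 0, 0.15], 0]]'

```text
time: 19.05
ee_pos: [524.5, -223.6, 39.8]
tool_rot: [0.0, 0.105, 0.995, -0.0]
wrist_force: [-0.5, -0.0, -0.9]
opening: 52.7
```

```bash
python3 - <<'E'
from fit import *
p=shot('wrist','w11');q=shot('scene','s4')
s=bot.get_state();print(s['ee_pos'],s['wrist_force'],s['opening'],s['time'])
E
```

```text
[ 524.63629471 -223.80797703   40.28340412] [ 0.47683708 -0.4421301  -0.81560034] 52.18903100435382 19.15
```

View pics/w11.png

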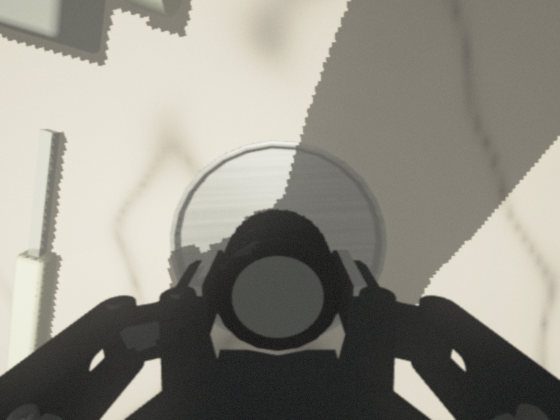

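View pics/s4.png

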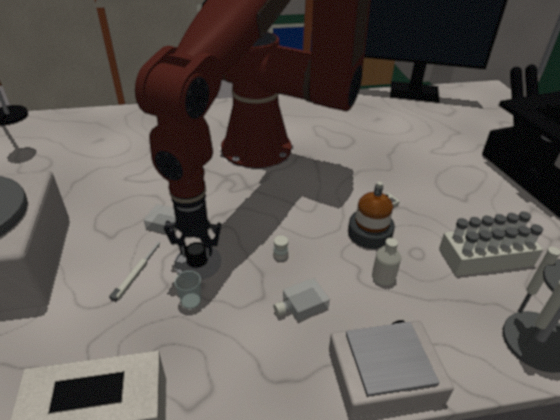

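The dish rim spans columns 170–385 with its centre at 277, so the cap sits centred over it, about 12 mm above the floor. I'll lower to contact by feel.

>>> drive_tool --series '[[[0, 0, 0.01], 0], [[0, 0, 0.02], 0], [[0, 0, 0.03], 0], [[0, 0, 0.036], 0], [[0, 0, 0.036], 0]]'

```text
time: 19.65
ee_pos: [523.9, -223.3, 30.0]
tool_rot: [-0.0, 0.105, 0.995, 0.0]
wrist_force: [-0.5, -0.1, -0.1]
opening: 52.6
```

>>> drive_tool --series '[[[0, 0, 0.002], 0], [[0, 0, 0.004], 0], [[0, 0, 0.006], 0], [[0, 0, 0.006], 0], [[0, 0, 0.006], 0]]'

```text
time: 20.15
ee_pos: [524.2, -223.4, 28.9]
tool_rot: [0.0, 0.105, 0.995, -0.0]
wrist_force: [-0.5, 0.2, -0.5]
opening: 52.5
```

>>> drive_tool --series '[[[0, 0, 0.002], 0], [[0, 0, 0.004], 0], [[0, 0, 0.004], 0], [[0, 0, 0.004], 0], [[0, 0, 0.004], 0]]'

```text
time: 20.65
ee_pos: [524.3, -223.5, 28.9]
tool_rot: [0.0, 0.105, 0.995, -0.0]
wrist_force: [-4.3, 1.6, 10.0]
opening: 52.1
```

Contact with the floor at 28.9 mm, where 28.4 was expected. I'll ease off slightly, then open step by step.

>>> drive_tool --series '[[[0, 0, -0.002], 0], [[0, 0, -0.003], 0], [[0, 0, -0.003], 0], [[0, 0, -0.003], 0], [[0, 0, -0.003], 0]]'

```text
time: 21.15
ee_pos: [524.3, -223.5, 28.9]
tool_rot: [0.0, 0.105, 0.995, -0.0]
wrist_force: [-2.1, 0.3, 6.0]
opening: 52.7
```

>>> drive_tool --series '[[[0, 0, 0], 0], [[0, 0, 0], 0], [[0, 0, 0], 0], [[0, 0, 0], 0], [[0, 0, 0], 0]]' --grip 0.4

```text
time: 21.65
ee_pos: [524.0, -223.4, 28.5]
tool_rot: [-0.0, 0.105, 0.995, -0.0]
wrist_force: [-0.7, -0.1, 0.0]
opening: 59.9
```

>>> drive_tool --series '[[[0, 0, 0], 0], [[0, 0, 0], 0], [[0, 0, 0], 0], [[0, 0, 0], 0], [[0, 0, 0], 0]]' --grip 0.85

```text
time: 22.15
ee_pos: [524.1, -223.4, 28.5]
tool_rot: [0.0, 0.105, 0.995, -0.0]
wrist_force: [-0.1, -0.0, -0.0]
opening: 79.2
```

```bash
python3 - <<'E'
from fit import *
p=shot('wrist','w12')
s=bot.get_state();print(s['ee_pos'],s['wrist_force'],s['opening'],s['time'])
E
```

```text
[ 524.11326815 -223.40865402   28.55903718] [ 0.42334521  0.23102465 -0.39755744] 78.76124133747372 22.2
```

View pics/w12.png

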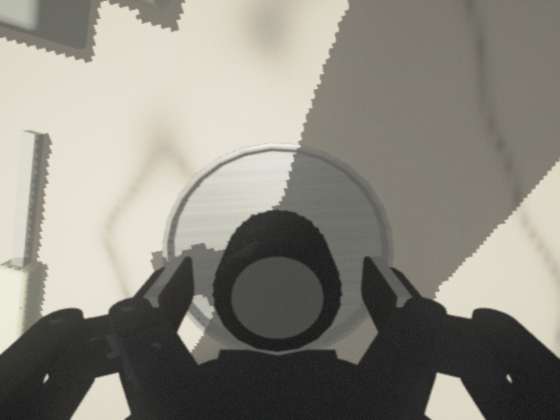

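The cap stands in the dish with its top at (278,297), and the fingers are clear on both sides. I'll retreat straight up.

>>> drive_tool --series '[[[0, 0, -0.06], 0], [[0, 0, -0.16], 0], [[0, 0, -0.3], 0], [[0, 0, -0.46], 0], [[0, 0, -0.6], 0]]'

```text
time: 22.7
ee_pos: [524.2, -223.4, 181.9]
tool_rot: [0.001, 0.105, 0.995, -0.0]
wrist_force: [0.7, -0.9, -0.7]
opening: 79.1
```

>>> drive_tool --series '[[[0.1, 0, -0.1], 0], [[0.2, 0, -0.2], 0], [[0.2, 0, -0.2], 0], [[0.2, 0, -0.2], 0], [[0.2, 0, -0.2], 0]]'

```text
time: 23.2
ee_pos: [475.3, -212.9, 228.2]
tool_rot: [-0.0, 0.105, 0.995, 0.0]
wrist_force: [0.6, -0.1, 0.2]
opening: 79.2
```

```bash
python3 - <<'E'
from fit import *
p=shot('wrist','w13');q=shot('scene','s5')
s=bot.get_state();print(s['ee_pos'],s['wrist_force'],s['opening'],s['time'])
V=[]
for n,c in(('w',p),('s',q)):
 for t,z,h,r in(('cap',43,40,27),('dish',10,10,60)):
  m=bot.masks_of(t,c)
  for k in m:print(n,t,k['conf'],k['location'])
  m=[k for k in m if abs(proj(c,(524,-223,z))-k['location']).max()<60]
  if m: print(fit([(c,m[0]['region'])],(524,-223,z),h,r,False))
E
```

```text
[ 475.14509622 -212.73282661  227.58456532] [ 0.45052191 -0.79820046 -0.11256654] 79.04019175544201 23.3
w cap 0.86 [277.0, 235.0]
(array([ 523.12416077, -223.21871948]), np.float64(0.05748605748605751))
w dish 0.73 [284.3, 206.5]
(array([ 523.17952156, -223.36503506]), np.float64(0.3212629996241072))
s cap 0.91 [196.9, 258.1]
(array([ 532.77333832, -222.0650177 ]), np.float64(0.09041591320072329))
s dish 0.68 [208.9, 267.4]
(array([ 526.90463066, -223.84978104]), np.float64(0.5434633812457221))
```

View pics/w13.png

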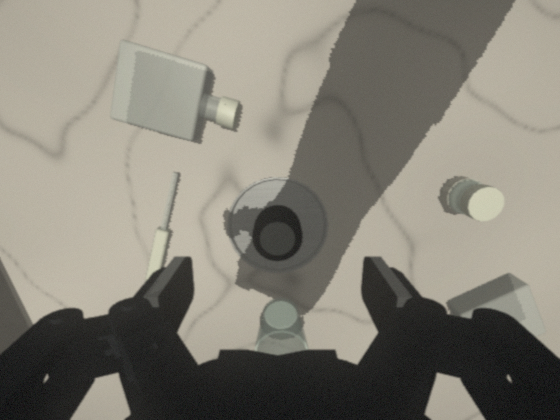

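View pics/s5.png

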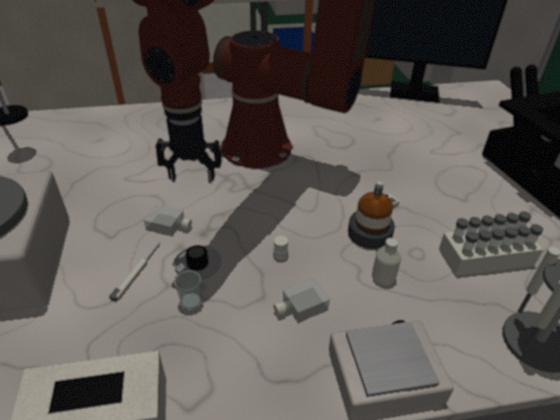

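The cap stands upright in the dish (scene view (197,258), wrist view (277,235)), everything else is where it was, and the arm is clear. Handing in.

```bash
python3 -c "
from workcell import bot
print(bot.finish_job())"
```

```text
the job is handed in; nothing more can be done
None
```

I took the cap off the bottle and set it upright in the steel dish, then handed the job in at about 23 s of the 64 s allowed. The hand-in gives no verdict, so what follows is from my own readings.

- **Pressing:** The cap met the hard stop about 6.9 mm down. I stopped at 15.1 N instead of the suggested 17 N because the rise was already steep, then eased back about 0.6 mm.
- **Turning and lifting:** I turned it 60° counter-clockwise with 0.1 N m or less at each check. When it lifted off, only its own weight was left on the wrist.
- **Placing:** The cap touched the dish floor at a tool height of 28.9 mm (28.4 mm expected), peaking at 10 N. I eased off to about 6 N before opening the fingers.
- **Final checks:** The wrist camera put the cap's axis within 1 mm of the dish's centre. The last pictures show the cap upright, the nearby objects where they were, and the arm clear. The wash bottle and timer were out of view or hidden in some of them.
- **Disagreements:** The scene camera put the cap about 6 mm farther out than the dish, but that dish fit was poor because the cap hid part of it. Even so, it is well inside the 32 mm limit. Early fits of the cap's top height gave 184–188 mm against the stated 188. One network detection of the cap was false, and I discarded it.

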